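# Draw the empty ramekin out of the huddle under the wire shelf

### The arm

A 6-joint arm with a two-finger parallel gripper is mounted at the origin on a cart in front of the work surface, level with it; the furniture and walls round the work are solid. World frame = base frame: x ahead of the robot, y to its left, z up, the work surface at z = 0. Lengths are in mm, angles in rad, forces in N, time in s.
With the tool pointing down it reaches from about 375 to 925 mm from the base axis. Payload 5.7 kg.
Tool frame: the origin (TCP) lies at the very end of the fingers, on their centre line; the grasp point (between the pads) lies 19 mm behind it; z points along the fingers, y is the line along which they close (so a half turn about z gives the same grasp; the last joint's range is limited). The gripper opens to 85 mm and grips with 20 to 120 N. Pads are 22 mm wide; open, the fingers measure 114 mm over their backs; the gripper's body (76 mm by 85 mm) begins 54 mm behind the grasp point. The pads swing forward as they close: fully open they stand 13 mm farther back than shut.
Start: joints at [1.172, 0.359, 1.51, -0, 1.272, -0.115], TCP at [167.997, 575.969, 231.267] pointing down, gripper open.
Joint ranges: [-2.97, 2.97], [-1.01, 2.36], [0.21, 2.38], [-0.96, 4.11], [0.2, 2.71], [-2.98, 2.98]. Speed limits (rad/s): [2.39, 2.39, 3.14, 3.14, 3.14, 3.14].

### API

Orientations are given as [roll, pitch, yaw] about the fixed x, y, z axes, in that order (R = Rz(yaw) Ry(pitch) Rx(roll)).
In Python, from station import bot, grab_frame, camera_info gives the robot as it stands.
- The arm moves only by the shell command python3 -m crank 'ROWS'. ROWS is a JSON object of lists of equal length, an entry for each row: "turn": the turn, a rotation vector about the world's x, y, z in degrees, a list of three; "slide": the shift along the world's x, y, z in cm, a list of three; "gripper": the closure, from -1 (fully open) to 1 (shut), so that 0 is half open. In form: {"turn": [[rx, ry, rz], ...], "slide": [[dx, dy, dz], ...], "gripper": [gripper, ...]}. A call has 1 to 12 rows; each row shifts and turns the commanded pose from where the row before left it; what a row does not reach is not made up. A row lasts 1/10 s, in which the tool goes at most 50 mm and 8.59 degrees, less where a joint would pass 70% of its speed; a pose out of reach is approached as far as the arm can. A call with a gripper value outside its range is refused whole. The fingers move at their own pace and stop on an object; the grip force is fixed at half the most. Time passes only in rows, so rows that do not move let the fingers close. It gives the time, the measured TCP pose, the force, the opening and the grip force at its end, in the units of the state.
- bot.observe(): the state, without advancing time (a new reading comes with each control period).
- grab_frame(name): name is "side" or "top"; returns the picture (384x512x3 uint8, blue, green, red); there is no depth.
- camera_info(name): a dict with "mtx" (3x3 intrinsics, pixels), "origin" and "orientation" of the camera in the world. Camera axes: x right, y up, looking along -z (the intrinsics and any distortion apply to the point x, -y, -z); pixel columns grow to the right and rows downward; lengths in mm; the calibration is good to about 2 mm. A picture is of the moment at which its call begins. camera_info takes no time and is no camera call.
- bot.finish_job(): hands the job in; it is judged then, once.
The state is a dict: "time_s": time; "joint_positions": joint angles; "joint_vel": joint speeds; "tau": joint torques, N m; "tcp_pos": TCP position; "orientation": TCP orientation; "force": force on the tool from outside, world axes, zero at the start; "moment": the same for the moment, N m; "grip_width": finger opening in mm; "finger_force": force on a finger pad.
Only numpy, scipy, OpenCV 4.12 (cv2) and the standard library are available. Lean on these libraries where they do the work, as an engineer would, in place of code of your own. Each camera call takes 0.05 s, during which the arm holds its last target. There are 200 camera calls.

### The job

One of the three ramekins huddled under the low wire shelf is empty and wanted for the next portion. Slide it along the worktop, without lifting or tipping it, out past the shelf's open front edge until no part of it is under the shelf and it stands upright and well clear of everything else (a good finger's breadth or more); leave the filled ramekins, the spice jars and the salt mill standing where they are.

Things in the scene. Friction and masses are not known exactly. Their poses are not given: they have to be found in the camera images.
- ramekin_empty_mid (a point): A fluted round white china ramekin, 82 mm across, 42 mm high, standing upright, EMPTY (bare white inside). Point: its centre, 21 mm above its foot; z is its axis. Rim about 66 mm wide inside, wall 8 mm; inner floor 52 mm wide, 6 mm above the worktop; foot 71 mm wide. Loose, 0.1 to 0.2 kg, friction on the worktop about 0.4. In a row with the two filled ramekins, at either end or in the middle, so close that they touch.
- ramekin_herb_mid (a point): A fluted round white china ramekin, 82 mm across, 42 mm high, standing upright, filled with chopped green herb. Point: its centre, 21 mm up. Loose; it stays where it is.
- ramekin_spice_mid (a point): A fluted round white china ramekin, 82 mm across, 42 mm high, standing upright, filled with tan powder. Point: its centre, 21 mm up. Loose; it stays where it is.
- jar_near_mid (a point): Spice jar with a wide cap, 45 mm across, 100 mm high, in a notch behind the row of ramekins, on the side of the shelf's posts. Point: its centre, 50 mm up. Loose; it stays where it is.
- jar_far_mid (a point): Spice jar with a wide cap, 47 mm across, 98 mm high, in the other notch behind the row. Point: its centre, 50 mm up. Loose; it stays where it is.
- salt_mill_mid (a point): Small salt mill, 44 mm across, 90 mm high, standing by itself to the right of the shelf. Point: its centre, 45 mm up. Loose; it stays where it is.
- shelf: Low steel wire shelf, fixed; solid to the robot though one sees through it. Origin: on the worktop, at the middle of the ramekin row. x runs along the row and the front edge (away from the robot, turned up to 0.35 rad to its right), y to its back (about leftwards), z up. It covers x -139 to 139 mm, y -39 to 119 mm, z 191 to 199 mm. The ramekins stand at x = -83, 0, 83 mm, y within 3 mm of 0.
- shelf_edge (a point): Middle of the shelf's front edge (x 0, y -39, z 195 mm of the shelf's frame). The front is open. The ramekins stand under the shelf, with their fronts about at this edge, so an upright tool meets the shelf: reach in from the front under the edge with the tool leaning out, some 30 to 40 degrees from vertical.
- shelf_post (a point): Foot of one of the shelf's two posts (x 80, y 105, z 0 mm of the shelf's frame; the other is at x -80 mm). Posts 14 mm thick on 36 mm feet, joined by a rod 90 mm up; a rail along the shelf's back edge rises to z 228 mm; a pen lies on it near the back. Besides, the kitchen's own pass shelf overhangs from about x = 0.72 m of the world on, 0.4 m up: keep wrist and elbow clear of it.
Things that resemble listed ones, but are neither listed nor needed, are in the scene too. What is shaped like the part that bears ramekin_empty_mid but orange is not meant.

How it is judged:
By the outcome, as a careful person would: the job done as asked, in the order asked, and still so for the second after the job is handed in, with the robot touching nothing.
It also fails if it takes over 38 s, if anything falls off the work surface, if the arm or the gripper's body presses on something with over 40 N, if the wrist force passes 120 N, or if a joint passes its speed limit or range.

## Working session

There is one attempt and no reset: what is moved stays moved. The work goes in short steps, Python scripts to look and compute and a shell command to move; the robot and the scene stay as the last step left them, time stands still between calls to the robot, and variables do not carry over. Pictures are saved under pics/ and viewed, at most 10 in all, crops included, and the job is handed in when it is done.

```bash
mkdir -p pics
python3 - <<'E'
from station import bot, grab_frame, camera_info
import cv2
for n in("side","top"):
    cv2.imwrite(f"pics/{n}0.png",grab_frame(n)); c=camera_info(n); print(n,c)
print(bot.observe())
E
```

```text
side {'mtx': array([[416.52854833,   0.        , 260.29918294],
       [  0.        , 416.52854833, 191.03498409],
       [  0.        ,   0.        ,   1.        ]]), 'origin': array([ 685.39664967, -808.93049685, 1164.28264804]), 'orientation': array([0.68139827, 0.00131765, 0.17583304])}
top {'mtx': array([[405.53942969,   0.        , 256.64360499],
       [  0.        , 405.53942969, 187.11000432],
       [  0.        ,   0.        ,   1.        ]]), 'origin': array([ 407.93237701,    6.74209508, 1141.57004793]), 'orientation': array([ 0.14195203,  0.00801522, -1.56063519])}
{'time_s': 0.1, 'joint_positions': array([ 1.17192024e+00,  3.59428160e-01,  1.51134892e+00,  1.20972223e-05,
        1.27250133e+00, -1.15041173e-01]), 'joint_vel': array([ 0.00099616, -0.00096077, -0.00363467,  0.00077515, -0.00041779,
        0.00065861]), 'tau': array([-3.38679502e-05, -5.28649521e+01, -2.79352266e+01, -4.25446087e-04,
        5.04210242e-03, -3.29161219e-05]), 'tcp_pos': array([167.74817809, 575.42165617, 230.53110602]), 'orientation': array([-3.13991936e+00, -2.04985091e-04,  2.85775400e+00]), 'force': array([-0.21593826, -0.01252871, -0.03156612]), 'moment': array([-0.06098917, -0.03358353, -0.03605845]), 'finger_force': 0.0, 'grip_width': 85.11265702983356}
```

View pics/side0.png

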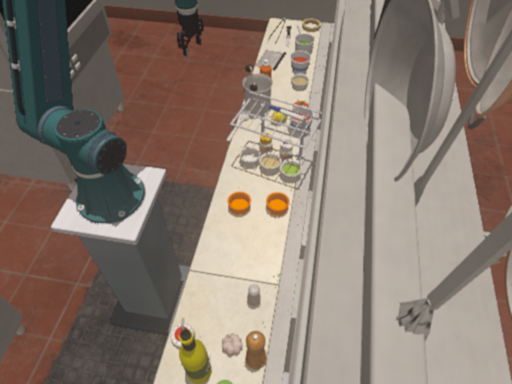

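View pics/top0.png

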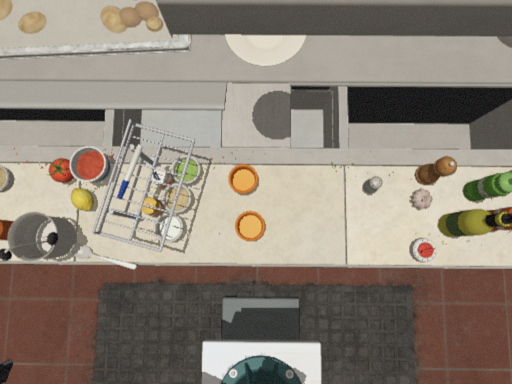

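Side: the row is at about (250,157), (270,163), (290,170) px. Top: white (172,228), tan (180,200), green (187,170). Orange ramekins at (250,226) and (243,180) stand in front of the shelf. I'll enlarge the row.

Run:
```python
import cv2,numpy as np
t=cv2.imread("pics/top0.png")[110:260,80:280];s=cv2.imread("pics/side0.png")[80:230,200:340]
a=cv2.resize(t,(400*1,300),interpolation=3)
cv2.imwrite("pics/crop.png",np.hstack([cv2.resize(t,None,fx=2.2*0.9,fy=4*.5*.99,interpolation=2) if 0 else cv2.resize(t,(440,330),interpolation=2),cv2.resize(s,(308,330),interpolation=2)]))
```

```text
(no output)
```

View pics/crop.png

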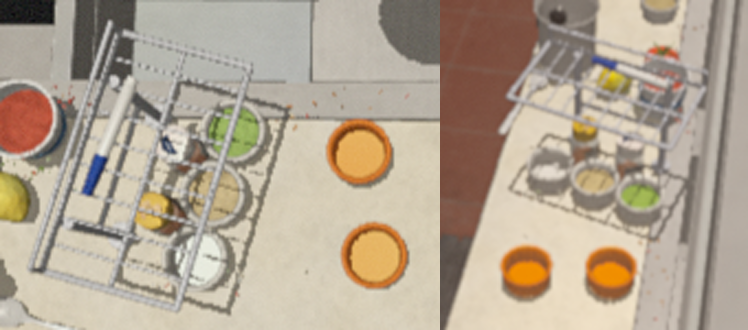

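The white empty one is at top (171,227) and side (249,157). It has a bare white inside and is at the row's robot end. The tan one (middle), the green one (far end) and the two orange ones don't fit. Next I'll cast rays.

```bash
cat > h.py <<'E'
import numpy as np,cv2
from station import bot, grab_frame, camera_info
from scipy.spatial.transform import Rotation as R
def ray(n,p,z):
    c=camera_info(n);d=np.linalg.inv(c['mtx'])@[p[0],p[1],1];d=R.from_euler('xyz',c['orientation']).as_matrix()@(d*[1,-1,-1])
    return c['origin']+d*(z-c['origin'][2])/d[2]
def blob(im,lo,hi,box):
    x0,y0,x1,y1=box;h=cv2.cvtColor(im[y0:y1,x0:x1],cv2.COLOR_BGR2HSV)
    m=cv2.inRange(h,lo,hi);k=cv2.findContours(m,0,2)[0]
    pts=np.vstack([c for c in k if cv2.contourArea(c)>8]);h=cv2.convexHull(pts)
    (cx,cy),_,_=cv2.fitEllipse(h);return (cx+x0,cy+y0),cv2.boundingRect(h)[2:]
E
python3 - <<'E'
from h import *
np.set_printoptions(precision=1,suppress=True)
t=cv2.imread("pics/top0.png");s=cv2.imread("pics/side0.png")
for nm,lo,hi,bt,bs,z in [("green",(32,80,60),(50,255,255),(165,150,205,188),(275,155,305,182),36),
  ("orangeA",(5,150,100),(20,255,255),(225,160,265,200),(264,188,292,218),42),("orangeB",(5,150,100),(20,255,255),(230,208,270,245),(225,188,254,218),42)]:
    for n,im,b in(("top",t,bt),("side",s,bs)):
        p,wh=blob(im,lo,hi,b);print(nm,n,np.array(p),wh,ray(n,p,z))
for nm,pt,ps,z in[("empty",(171.5,227.5),(249,156.5),40),("tan",(179.5,198.5),(270,161),38)]:
    print(nm,ray("top",pt,z),ray("side",ps,z))
print("edge",ray("top",(193.6,141),195),ray("top",(161.8,249.5),195))
print("back",ray("top",(134,121.5),195),ray("top",(97,233),195))
print("mill",ray("top",(373,184),90))
print("spoon",ray("top",(135,266),5),"front edge worktop",ray("top",(200,266),0))
E
```

```text
green top [185.9 169.5] (22, 21) [613.5 214.1  36. ]
green side [290.5 168.9] (16, 11) [614.  213.3  36. ]
orangeA top [242.8 178.4] (29, 29) [588.9  55.5  42. ]
orangeA side [277.3 202.8] (22, 22) [590.4  46.4  42. ]
orangeB top [249.7 225.7] (29, 30) [459.5  34.8  42. ]
orangeB side [239.  202.2] (23, 22) [462.   26.3  42. ]
empty [452.6 246.8  40. ] [454.  244.3  40. ]
tan [532.1 228.4  38. ] [534.5 237.1  38. ]
edge [653.5 168.1 195. ] [395.5 233.4 195. ]
back [700.8 314.1 195. ] [431.9 386.2 195. ]
mill [ 569.1 -287.6   90. ]
spoon [347.2 351.1   5. ] front edge worktop [348.9 172.2   0. ]
```

```bash
python3 -m crank '{"turn":[[0,0,0],[0,0,0],[0,0,-8],[0,0,-8],[0,0,-8],[0,0,-8],[0,0,-8],[0,0,-8],[0,0,-8],[0,0,-8],[0,0,-8],[0,0,-8]],"slide":[[0,0,3],[0,0,4],[0,-2,3],[2,-4,0],[2,-4,0],[2,-4,0],[2,-4,0],[2,-4,0],[2,-4,0],[2,-4,0],[2,-4,0],[2,-4,0]],"gripper":[1,1,1,1,1,1,1,1,1,1,1,1]}'; python3 -c "
from h import *
o=bot.observe();print(o['joint_positions'].round(3),o['orientation'].round(3))"
```

```text
time_s: 1.3
tcp_pos: [348.1, 194.3, 331.1]
orientation: [-3.141, -0.0, 1.456]
force: [1.2, 0.5, -0.4]
grip_width: -0.5
finger_force: 0.0
[ 0.335 -0.033  1.748  0.     1.426  0.45 ] [-3.141 -0.     1.456]
```

```bash
python3 -m crank '{"turn":[[0,0,-6],[7.2,-1.6,0],[7.2,-1.6,0],[7.2,-1.6,0],[7.2,-1.6,0],[7.2,-1.6,0],[0,0,0],[0,0,0],[0,0,0]],"slide":[[1.6,-1,0],[1.6,-1,-2],[1.6,-1,-2],[1.6,-1,-2],[1.6,-1,-2],[0,0,-2],[0,0,-3],[0,0,-3],[0,0,0]],"gripper":[1,1,1,1,1,1,1,1,1]}'
python3 - <<'E'
from h import *
o=bot.observe();print(o['joint_positions'].round(3),R.from_euler('xyz',o['orientation']).as_matrix().round(2))
t=grab_frame("top");s=grab_frame("side");cv2.imwrite("pics/t1.png",t)
cv2.imwrite("pics/c1.png",np.hstack([cv2.resize(t[110:330,80:300],(400,400),interpolation=2),cv2.resize(s[70:230,190:350],(400,400),interpolation=2)]))
E
```

```text
time_s: 2.2
tcp_pos: [425.6, 146.0, 168.7]
orientation: [-3.136, -0.643, 1.351]
force: [-0.3, 0.4, 0.7]
grip_width: -0.2
finger_force: 0.0
[-0.368  0.263  2.11   0.758  1.036 -0.638] [[ 0.17  0.98  0.12]
 [ 0.78 -0.21  0.59]
 [ 0.6  -0.   -0.8 ]]
```

View pics/c1.png

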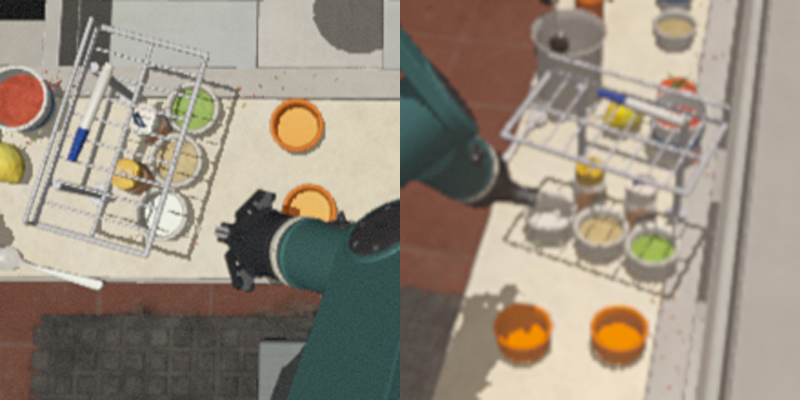

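The row looks undisturbed. The fingertips are at crop (222,230), which is full top (202,236), in front of the empty ramekin at full top (171,228). I'll check the calibration on the tip.

Run:
```python
from h import *
print(ray("top",(202,237),172).round(1))
t=cv2.imread("pics/t1.png")
print(ray("top",(80+166*.55,110+216*.55),41).round(1), ray("top",(80+192*.55,110+108*.55),38).round(1), ray("top",(80+176*.55,110+162*.55),39).round(1))
```

```text
[425.5 144.5 172. ]
[449.1 247.   41. ] [613.3 214.5  38. ] [530.3 235.6  39. ]
```

```bash
python3 -m crank '{"turn":[[2.9,-0.6,0],[0,0,0],[0,0,0],[0,0,0],[0,0,0],[0,0,0],[0,0,0]],"slide":[[0.4,-0.3,-1.1],[0.4,1.9,-2.3],[0.4,1.9,-2.3],[0.4,1.9,-2.3],[0.2,0.9,-1.2],[0,0,0],[0,0,0]],"gripper":[1,1,1,1,1,1,1]}'
python3 - <<'E'
from h import *
o=bot.observe();print(o['joint_positions'].round(3),R.from_euler('xyz',o['orientation']).as_matrix().round(2))
t=grab_frame("top");s=grab_frame("side")
cv2.imwrite("pics/c2.png",np.hstack([cv2.resize(t[150:270,120:240],(400,400),interpolation=2),cv2.resize(s[100:200,220:320],(400,400),interpolation=2)]))
E
```

```text
time_s: 3.0
tcp_pos: [446.7, 209.5, 80.7]
orientation: [3.136, -0.695, 1.361]
force: [-0.7, -0.7, 1.2]
grip_width: 0.2
finger_force: 0.0
[-0.234  0.496  2.17   1.058  0.825 -0.905] [[ 0.16  0.98  0.14]
 [ 0.75 -0.21  0.63]
 [ 0.64  0.   -0.77]]
```

View pics/c2.png

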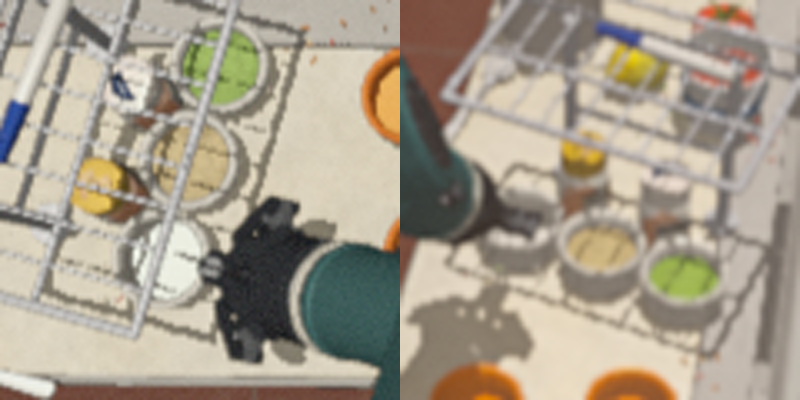

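The tip at crop (210,265) is just above the front rim of the empty ramekin, centred at crop (170,258). The shelf edge is clear. I'll insert along the tool axis.

```bash
python3 -m crank '{"turn":[[0,0,0],[0,0,0],[0,0,0],[0,0,0],[0,0,0],[0,0,0],[0,0,0]],"slide":[[0.2,1,-1.3],[0.2,1,-1.3],[0.2,1,-1.3],[0.1,0.9,-1.2],[0.1,0.8,-0.8],[0,0,0],[0,0,0]],"gripper":[1,1,1,1,1,1,1]}'
python3 - <<'E'
from h import *
t=grab_frame("top");s=grab_frame("side")
cv2.imwrite("pics/c3.png",np.hstack([cv2.resize(t[150:270,120:240],(400,400),interpolation=2),cv2.resize(s[100:200,220:320],(400,400),interpolation=2)]))
E
```

```text
time_s: 3.8
tcp_pos: [454.5, 255.7, 21.2]
orientation: [3.137, -0.695, 1.358]
force: [0.5, -0.5, -0.4]
grip_width: 0.3
finger_force: 0.0
```

View pics/c3.png

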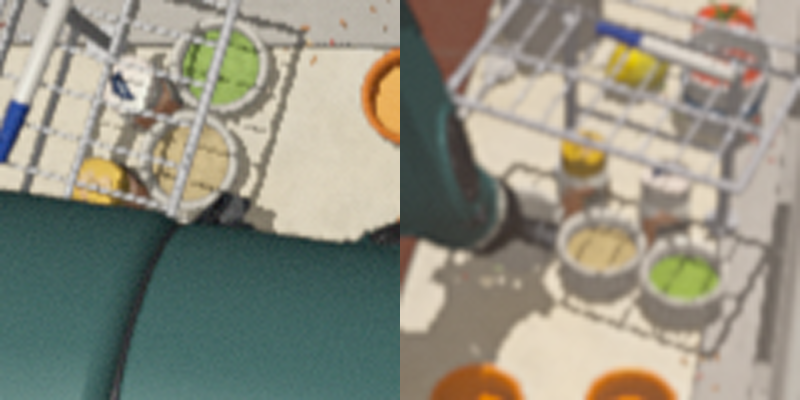

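```bash
python3 -m crank '{"turn":[[0,0,0],[0,0,0],[0,0,0],[0,0,0],[0,0,0],[0,0,0],[0,0,0],[0,0,0],[0,0,0],[0,0,0],[0,0,0],[0,0,0]],"slide":[[-0.1,-0.4,0],[-0.1,-0.4,0],[-0.1,-0.4,0],[-0.2,-0.4,0],[-0.2,-0.4,0],[-0.2,-0.5,0],[-0.2,-0.6,0],[-0.2,-0.6,0],[-0.1,-0.6,0],[-0.1,-0.6,0],[0,0,0],[0,0,0]],"gripper":[1,1,1,1,1,1,1,1,1,1,1,1]}'
python3 - <<'E'
from h import *
t=grab_frame("top");s=grab_frame("side")
cv2.imwrite("pics/c4.png",np.hstack([cv2.resize(t[150:270,120:240],(400,400),interpolation=2),cv2.resize(s[120:220,210:310],(400,400),interpolation=2)]))
E
```

```text
time_s: 5.1
tcp_pos: [438.9, 206.9, 20.5]
orientation: [3.139, -0.694, 1.357]
force: [-0.2, 1.4, 1.3]
grip_width: 0.3
finger_force: 0.9
```

View pics/c4.png

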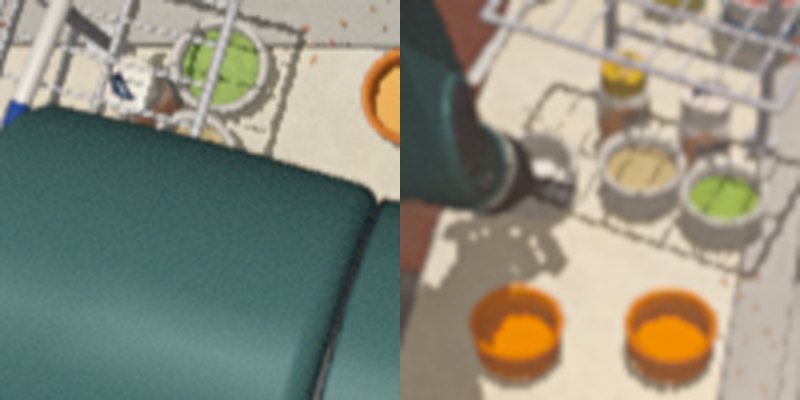

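The side view shows the empty ramekin moved out, with a clear gap to the tan one. Tan and green look unmoved. I'll keep pulling.

```bash
python3 -m crank '{"turn":[[0,0,0],[0,0,0],[0,0,0],[0,0,0],[0,0,0],[0,0,0],[0,0,0],[0,0,0],[0,0,0],[0,0,0],[0,0,0],[0,0,0]],"slide":[[-0.1,-0.4,0],[-0.1,-0.6,0],[-0.1,-0.6,0],[-0.1,-0.7,0],[-0.1,-0.7,0],[-0.2,-0.7,0],[-0.2,-0.7,0],[-0.2,-0.6,0],[-0.1,-0.6,0],[-0.1,-0.4,0],[0,0,0],[0,0,0]],"gripper":[1,1,1,1,1,1,1,1,1,1,1,1]}'
python3 - <<'E'
from h import *
print(bot.observe()['joint_positions'].round(3))
t=grab_frame("top");s=grab_frame("side")
cv2.imwrite("pics/c5.png",np.hstack([cv2.resize(t[150:270,120:240],(400,400),interpolation=2),cv2.resize(s[120:220,210:310],(400,400),interpolation=2)]))
E
```

```text
time_s: 6.4
tcp_pos: [425.8, 147.2, 20.5]
orientation: [3.139, -0.694, 1.357]
force: [-0.1, 1.5, 0.7]
grip_width: 0.0
finger_force: 1.0
[-0.406  0.646  2.22   1.094  0.786 -1.186]
```

View pics/c5.png

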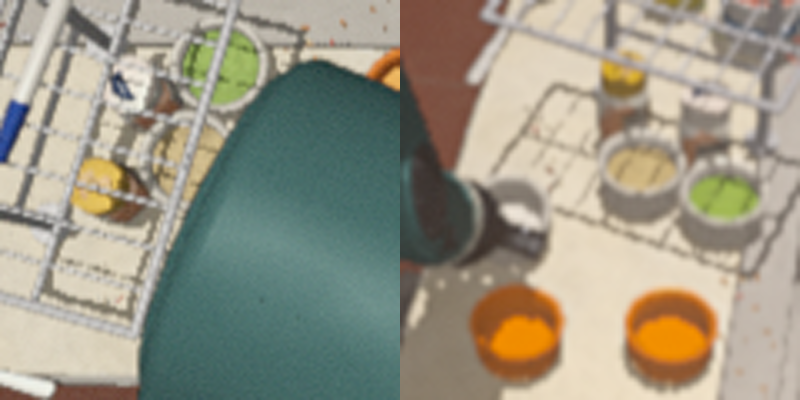

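Run:
```python
from h import *
for p in [(509,212),(517,323)]: print(ray("side",(210+(p[0]-400)/4,120+p[1]/4),42).round(1))
```

```text
[428.5 154.7  42. ]
[461.6  32.5  42. ]
```

```bash
python3 -m crank '{"turn":[[0,0,0],[0,0,0],[0,0,0],[0,0,0],[0,0,0],[0,0,0],[0,0,0],[0,0,0],[0,0,0],[0,0,0]],"slide":[[-0.1,-0.4,0],[-0.2,-0.5,0],[-0.1,-0.5,0],[0,0,0],[0.1,0.4,0],[0,0.3,0],[0,0,0],[0,0,1],[0,0,2],[0,0,2]],"gripper":[1,1,1,1,1,1,1,1,1,1]}' && python3 -m crank '{"turn":[[0,0,0],[0,0,0],[0,0,0],[0,0,0],[0,0,0],[0,0,0],[0,0,0],[0,0,0],[0,0,0],[0,0,0]],"slide":[[0,0,3],[0,-1,4],[-1,-2,4],[-1,-3,4],[-1,-4,2],[0,-4,0],[0,-4,0],[0,-4,0],[0,-4,0],[0,0,0]],"gripper":[1,1,1,1,1,1,1,1,1,1]}'
python3 - <<'E'
from h import *
t=grab_frame("top");s=grab_frame("side")
cv2.imwrite("pics/c6.png",np.hstack([cv2.resize(t[120:270,120:270],(400,400),interpolation=2),cv2.resize(s[120:220,210:310],(400,400),interpolation=2)]))
E
```

```text
time_s: 7.5
tcp_pos: [422.3, 140.2, 70.5]
orientation: [3.141, -0.693, 1.357]
force: [-0.0, -0.6, -0.5]
grip_width: 0.2
finger_force: 0.0
time_s: 8.5
tcp_pos: [394.4, -124.7, 238.8]
orientation: [3.136, -0.69, 1.356]
force: [-0.2, 1.6, -0.6]
grip_width: 0.1
finger_force: 0.0
```

View pics/c6.png

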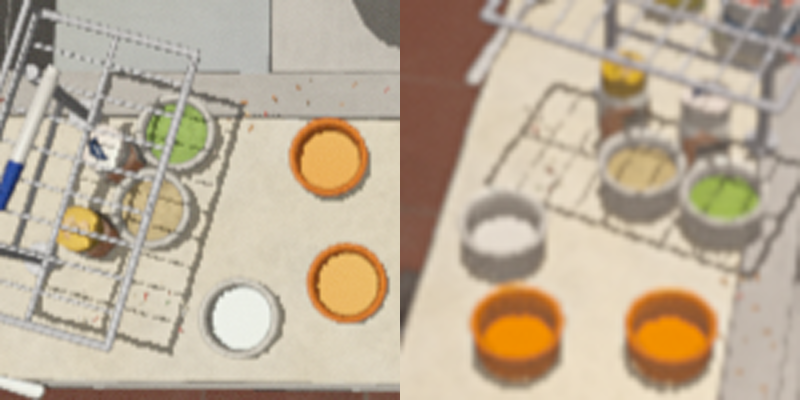

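Run:
```python
from h import *
c=ray("top",(120+241*.375,120+317*.375),42);o=ray("top",(120+347*.375,120+283*.375),42)
a,b=np.array([653.5,168.1]),np.array([395.5,233.4]);n=np.array([-(b-a)[1],(b-a)[0]])/np.linalg.norm(b-a)
print(c.round(1),o.round(1),"orange gap",np.linalg.norm(c-o)-82,"edge dist",n@(c[:2]-a)-0, "row",n@(np.array([451,246])-a))
```

```text
[423.1 140.3  42. ] [458.3  33.7  42. ] orange gap 30.28617013275793 edge dist 83.4934811489829 row -25.832520264831157
```

```bash
python3 -c "
from station import bot
print(bot.finish_job())"
```

```text
the job is handed in; nothing more can be done
None
```

The empty ramekin is out past the shelf's front edge and upright, about 30 mm or more from the shelf and 30 mm from the nearest orange ramekin; the filled ramekins and jars look unmoved in the last pictures, the arm never went near the salt mill, and the job is handed in at about 8.6 s.

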